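# Load the tube carousel and hold its index pin clear

### The arm

A 6-joint arm with a two-finger parallel gripper is mounted at the origin on the work surface. World frame = base frame: x ahead of the robot, y to its left, z up, the work surface at z = 0. Lengths are in m, angles in degrees, forces in N, time in s.
With the tool pointing down it reaches from about 0.3 to 0.75 m from the base axis. Payload 8.5 kg.
Tool frame: the origin (TCP) lies on the centre line of the jaws, within the pads' length; the fingertips stand 17 mm ahead of it and the grasp point (between the pads) lies 2 mm behind it (env.tip_extent is the distance from the TCP to the fingertips, in m); z points along the fingers, y is the direction in which the jaws open and shut (so a half turn about z gives the same grasp; the last joint's range is limited). The gripper opens to 85 mm and grips with 20 to 120 N. Pads are 22 mm wide; open, the fingers measure 114 mm over their backs; the gripper's body (76 mm by 85 mm) begins 54 mm behind the grasp point. The pads swing forward as they close: fully open they stand 13 mm farther back than shut.
Start: joints at [-87.049, 21.807, 74.336, -0, 83.858, -12.336], TCP at [0.145, -0.531, 0.248] pointing down, gripper open.
Joint ranges: [-178.18, 178.18], [-50.72, 133.34], [12.68, 142.11], [-81.47, 261.47], [9.98, 163.14], [-165.26, 165.26]. Speed limits (degrees/s): [136.94, 136.94, 180, 180, 180, 180].

### API

Orientations are given as a 3x3 rotation matrix whose columns are the frame's x, y, z axes.
In Python, from rig import telemetry, get_image, camera_params, close_job, env gives the robot as it stands.
- The arm moves only by the tool apply_moves, never from a script. Its argument "motion" is a list of rows, each an object of numbers: "tx", "ty", "tz": the shift along the tool's x, y, z in cm; "turn": the turn about the tool's z in degrees; "jaw": the gripper's target within -1 to 1 (fully open at 1, half-way at 0, shut at -1). In form: [{"tx": .., "ty": .., "tz": .., "turn": .., "jaw": ..}, ...]. A call has 1 to 5 rows; each row is the pose to reach, as a shift and turn from the pose measured when the call began, along the tool's axes at that moment; what a row does not reach only later rows make up. A row lasts 1/12 s, in which the tool goes at most 41.7 mm and 7.16 degrees, less where a joint would pass 70% of its speed; a pose out of reach is approached as far as the arm can. A call with a gripper value outside its range is refused whole. The fingers move at their own pace and stop on an object; "squeeze" is the grip in N (left out, the last holds). Time passes only in rows, so rows that repeat a pose let the fingers close. It gives the time, the measured TCP pose, the force and the opening at its end, in the units of the state.
- telemetry.observe(): the state, without advancing time (a new reading comes with each control period).
- get_image(name): name is "side" or "top"; returns (picture, depth): 384x512x3 uint8, red, green, blue; 384x512 float32, m along the optical axis (not along the pixel's ray), 0 where there is no reading.
- camera_params(name): a dict with "fx", "fy", "cx", "cy" (pixels), "D" ([k1, k2, p1, p2, k3] as OpenCV has them; the pictures are not rectified), "rvec" (rotation vector, rad) and "tvec" (3), from world to camera coordinates, as OpenCV has them. Camera axes: x right, y down, z forward; pixel columns grow to the right and rows downward; lengths in m; the calibration is good to about 2 mm. A picture is of the moment at which its call begins. camera_params takes no time and is no camera call.
- close_job(): hands the job in, once; it reports no verdict.
The state is a dict: "time_s": time; "q": joint angles; "qvel": joint speeds; "joint_efforts": joint torques, N m; "position": TCP position; "tool_rot": TCP orientation; "ft_force": force on the tool from outside, world axes, zero at the start; "wrist_torque": the same for the moment, N m; "grip_width": finger opening in m.
Only numpy, scipy, OpenCV 4.12 (cv2) and the standard library are available. Lean on these libraries where they do the work, as an engineer would, in place of code of your own. Each camera call takes 0.05 s, during which the arm holds its last target. There are 200 camera calls.

### The job

Take the red-capped sample tube from the blue rack and stand it fully down in the free cup of the tube carousel, the one marked with a yellow ring, and let go of it. Then pull the carousel's spring-loaded index plunger (black stem with a red end flange) straight out, fully back to its stop so that its pin is clear of the seat hole, and finish while still holding it there so that a colleague can turn the carousel. Leave the green-capped and the blue-capped tubes standing in their places.

Things in the scene. Friction and masses are not known exactly. Their poses are not given: they have to be found in the camera images.
- carousel: Tube carousel, fixed, locked by its pin. Origin on the bench at its centre, z up. Base 156 mm, grey disc 144 mm wide, top 46 mm up; four white cups (28 mm outside, 20 mm bore, rim 82 mm and floor 50 mm above the bench) centred 50 mm out along its +x, +y, -x, -y; hub 64 mm high. Plunger points out along its -y through a bracket 30 mm wide, 46 mm high, outer face 106 mm out.
- free_floor (a point): Centre of the inner floor of the free cup, 50 mm above the bench (32 mm below the cup's rim), z up. The free cup wears a yellow ring 38 mm across round its rim; the other three cups hold blue-capped tubes. Which cup is free varies.
- plunger_grip (a point): Middle of the plunger's black stem, on its level axis 34 mm above the bench; moves with it; 124 mm from the carousel's origin at rest. Axes parallel to the carousel's: -y points straight out, the way to pull. Stem 16 mm thick, reaching 16 mm either way, then a red flange 30 mm wide, 8 mm thick at the outer end. Bare bench below; bracket 18 mm inward. Can be pinched from above across the stem.
- plunger (a joint): How far the plunger is pulled out, m: 0 = pin seated about 9 mm deep in the disc, 0.016 = stop, pin clear. A spring pulls it home: about 6 N at 0 and 11 N at the stop; let go, it snaps back.
- red_tube: The tube to load: clear stem 16 mm in diameter with a paper label and tapered foot, red cap 18 mm in diameter and 18 mm high at the top; 86 mm tall overall, about 20 g. Origin at the centre of its foot, z along the tube to the cap. Starts upright in one of the two rack holes.
- rack: Blue rack block fixed to the bench, 45 mm (its x) by 110 mm (its y) and 40 mm high, origin under its centre; two holes 20 mm wide and 35 mm deep (floor 5 mm above the bench) at 32 mm either way along its y. One holds the red-capped, the other the green-capped tube; which is which varies.
- green_tube: Tube like the red-capped one but with a green cap, in the other rack hole; leave it there. Origin at the centre of its foot.
- loaded0: Already loaded tube with a blue cap (same shape as the red-capped tube), standing loose in one of the carousel's other cups; leave it there. Origin at the centre of its foot.
- loaded1: Already loaded tube with a blue cap (same shape as the red-capped tube), standing loose in one of the carousel's other cups; leave it there. Origin at the centre of its foot.
- loaded2: Already loaded tube with a blue cap (same shape as the red-capped tube), standing loose in one of the carousel's other cups; leave it there. Origin at the centre of its foot.
There are look-alikes about, which are no part of the job. Several things have the shape of the carousel; the one meant has the colours described above.

How it is judged (in metres and radians):
On the way:
1. the red-capped tube stands fully down in the free cup, let go (horizontal distance between red_tube and free_floor below 0.005 m and z of red_tube in the frame of free_floor below 0.004 m and angle between red_tube's own z axis and vertical below 0.2 rad and contact force between the fingers and red_tube below 0.1 N and value of joint plunger below 0.004 m), for 0.2 s.
At the end, for the whole second after the job is handed in: Red-capped tube on the floor of the ringed cup (foot within 5 mm sideways, 4 mm in height, tilt under 0.2 rad), untouched; plunger out more than 13.5 of 16 mm, still, held by the fingers (over 3 N); the other four tubes within 12 mm of their start, tilt under 0.25 rad (horizontal distance between red_tube and free_floor below 0.005 m and z of red_tube in the frame of free_floor below 0.004 m and angle between red_tube's own z axis and vertical below 0.2 rad and contact force between the fingers and red_tube below 0.1 N and value of joint plunger above 0.0135 m and velocity of joint plunger below 0.01 m/s and contact force between the fingers and plunger above 3 N and distance of each of loaded0, loaded1, loaded2, green_tube from where it was at the start of the episode below 0.012 m and angle between each of loaded0, loaded1, loaded2, green_tube's own z axis and vertical below 0.25 rad); the arm keeps its last pose, push and grip.
It fails at once if another tube is pulled out or displaced (distance of any of loaded0, loaded1, loaded2, green_tube from where it was at the start of the episode above 0.025 m).
It also fails if it takes over 51 s, if anything falls off the work surface, if the arm or the gripper's body presses on something with over 40 N, if the wrist force passes 120 N, or if a joint passes its speed limit or range.

## Working session

There is one attempt and no reset: what is moved stays moved. The work goes in short steps, Python scripts to look and compute and a tool call to move; the robot and the scene stay as the last step left them, time stands still between calls to the robot, and variables do not carry over. Pictures are saved under pics/ and viewed, about 8 in all and at most 12, crops included, and the job is handed in when it is done.

Besides the shell and the picture viewer there is one more tool, called by a JSON object that holds its "method" and its "body", one argument or row to a line. apply_moves: Moves the arm, as the interface text tells. Its arguments: {"type":"object","properties":{"motion":{"type":"array"},"squeeze":{"type":"number"}},"required":["motion"]}

```bash
mkdir -p pics
cat > h.py <<'E'
import numpy as np, cv2
from rig import telemetry, get_image, camera_params, close_job, env
def snap(n):
    im,d=get_image(n); np.savez(f'{n}.npz',im=im,d=d); return im,d
def load(n):
    z=np.load(f'{n}.npz'); return z['im'],z['d']
def cam(n):
    p=camera_params(n); K=np.array([[p['fx'],0,p['cx']],[0,p['fy'],p['cy']],[0,0,1]])
    return K,np.array(p['D'],float),cv2.Rodrigues(np.array(p['rvec'],float))[0],np.array(p['tvec'],float).ravel()
def ray(n,uv):
    K,D,R,t=cam(n); u=cv2.undistortPoints(np.array(uv,float).reshape(-1,1,2),K,D).reshape(-1,2)
    return -R.T@t, np.c_[u,np.ones(len(u))]@R
def at_z(n,uv,z):
    o,r=ray(n,uv); return o+r*((z-o[2])/r[:,2])[:,None]
def at_d(n,uv,d):
    o,r=ray(n,uv); return o+r*np.array(d)[:,None]
def proj(n,P):
    K,D,R,t=cam(n); return cv2.projectPoints(np.array(P,float).reshape(-1,1,3),R,t,K,D)[0].reshape(-1,2)
def crop(im,x0,y0,x1,y1,s,f):
    c=cv2.resize(im[y0:y1,x0:x1],None,fx=s,fy=s,interpolation=cv2.INTER_CUBIC); cv2.imwrite('pics/'+f,c[...,::-1])
E
python3 - <<'E'
from h import *
a,_=snap('top'); b,_=snap('side')
crop(a,0,0,512,384,1.5,'top0.png');crop(b,0,0,512,384,1.5,'side0.png')
for n in('top','side'): K,D,R,t=cam(n); print(n,-R.T@t,R[2],K[0,0])
print(telemetry.observe())
E
```

```text
top [ 4.10512318e-01 -2.93402590e-04  1.00437139e+00] [ 0.15625698 -0.00355816 -0.98771003] 475.6204623127499
side [-0.00637293  0.53170425  0.64610981] [ 0.55106416 -0.58181475 -0.59818049] 484.0318982454482
{'time_s': 0.1, 'q': array([-8.70498117e+01,  2.18388577e+01,  7.43774148e+01,  1.45943009e-03,
        8.38592179e+01, -1.23385649e+01]), 'qvel': array([ 0.07766954, -0.05878957, -0.12382075,  0.08875326,  0.04528512,
        0.07728069]), 'joint_efforts': array([ 2.90193013e-03, -4.49219906e+01, -2.31657743e+01, -1.75260070e-04,
        3.72440438e-03, -8.59069530e-06]), 'position': array([ 0.144992  , -0.53030775,  0.24777495]), 'tool_rot': array([[ 9.64609926e-01,  2.63681036e-01, -4.25194670e-05],
       [ 2.63680862e-01, -9.64609075e-01,  1.31711255e-03],
       [ 3.06282938e-04, -1.28171141e-03, -9.99999132e-01]]), 'ft_force': array([-0.33041336,  0.58974037,  0.19300786]), 'wrist_torque': array([ 0.00248105, -0.0286754 , -0.00260275]), 'grip_width': 0.08534728831565144}
```

View pics/top0.png

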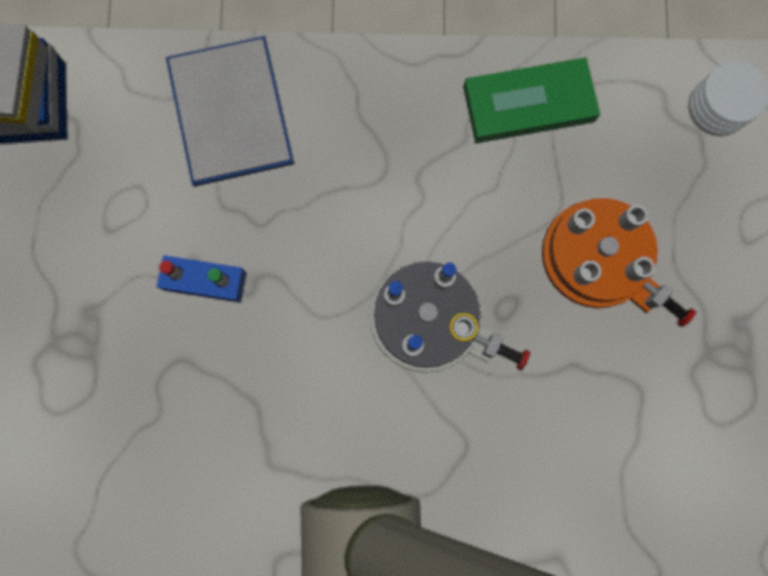

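View pics/side0.png

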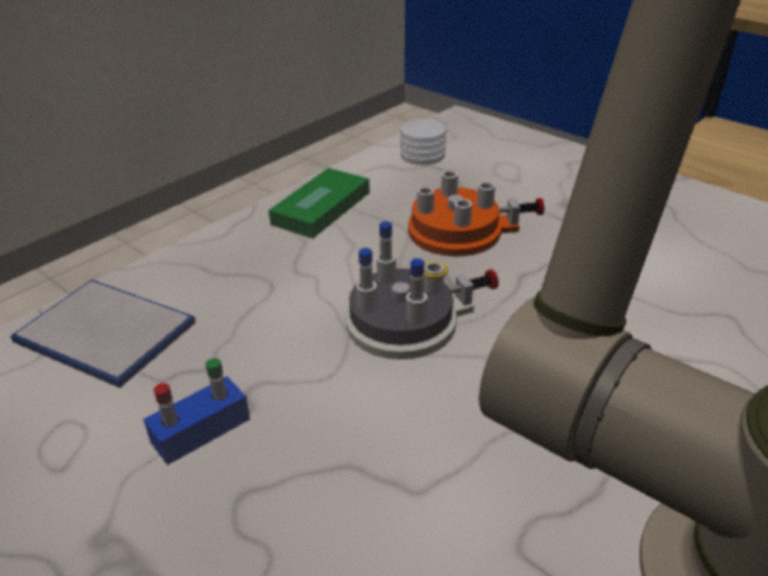

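Top view (pixels of the 1.5× picture): the grey carousel is at (428,312), with its plunger flange at (524,358) and the ringed free cup at (463,327). The orange carousel at (608,247) is a look-alike. The red cap is at (166,267) and the green cap at (215,275), both in the blue rack. The side view agrees, so I choose the grey carousel and the red cap, and check both in one close crop.

Run:
```python
from h import *
a,_=load('top')
c1=cv2.resize(a[165:255,240:360],None,fx=6.5,fy=6.5,interpolation=cv2.INTER_CUBIC)[:, :780]
cv2.imwrite('pics/car.png',c1[...,::-1])
def cen(n,im,lo,hi,box):
    h=cv2.cvtColor(im,cv2.COLOR_RGB2HSV); m=cv2.inRange(h,lo,hi)
    if lo[0]==0: m|=cv2.inRange(h,(170,)+lo[1:],(180,)+hi[1:])
    mm=np.zeros_like(m); x0,y0,x1,y1=box; mm[y0:y1,x0:x1]=m[y0:y1,x0:x1]
    k,l,s,c=cv2.connectedComponentsWithStats(mm)
    return [(c[i].round(1),s[i]) for i in range(1,k) if s[i,4]>12]
s,_=load('side')
B={'top':{'rack':(95,160,175,210),'car':(240,165,360,255)},'side':{'rack':(90,230,170,310),'car':(220,140,340,240)}}
for n,im in(('top',a),('side',s)):
    for nm,lo,hi,b in(('red',(0,120,60),(8,255,255),'rack'),('green',(50,100,40),(80,255,255),'rack'),('blue',(105,150,60),(125,255,255),'rack'),('cap',(105,130,60),(125,255,255),'car'),('ring',(20,90,80),(35,255,255),'car'),('flange',(0,120,60),(8,255,255),'car')):
        for c,st in cen(n,im,lo,hi,B[n][b]): print(n,nm,c,st)
```

```text
top red [110.8 178. ] [107 174   9   9  60]
top green [143. 183.] [139 179   9   9  57]
top blue [134.6 186.1] [106 171  56  29 854]
top cap [298.9 179.5] [295 176   9   8  58]
top cap [263.3 191.8] [260 188   8   9  63]
top cap [276.4 227.6] [273 223   8  10  62]
top ring [308.7 217.6] [300 208  19  20 139]
top flange [348.7 239.5] [345 234   8  12  47]
side red [107.3 259.4] [103 256  10  10  65]
side green [141.5 242.3] [138 240   8   6  41]
side blue [128.5 273.8] [ 97 252  66  43 857]
side cap [256.4 150.1] [254 148   6   5  27]
side cap [242.9 168.1] [240 166   7   5  32]
side cap [277.3 175.7] [274 173   8   9  42]
side ring [291.2 181.6] [282 176  17   9  48]
side flange [278.5 149.3] [274 143  10  12  32]
side flange [298.9 157.7] [291 153  16   9  58]
side flange [277.9 160.8] [273 156  10  10  17]
side flange [290.3 166.6] [287 165   7   4  13]
side flange [328.1 184.4] [324 180   8  12  42]
```

View pics/car.png

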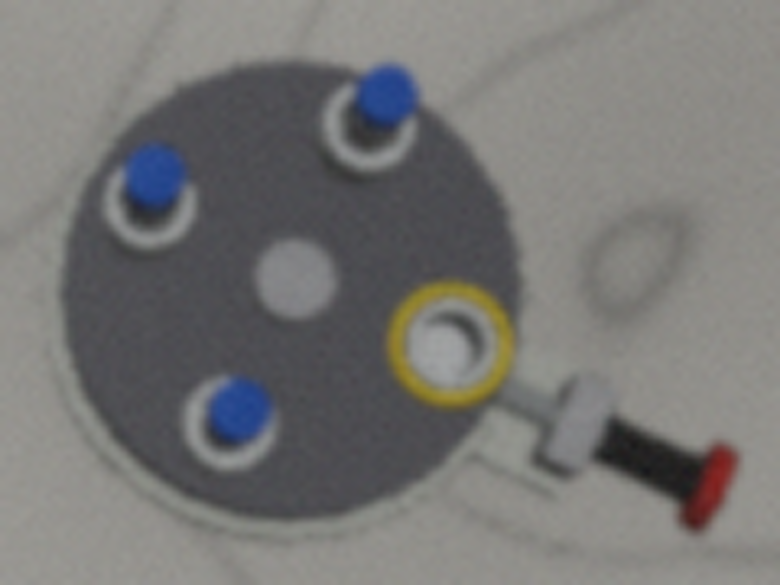

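The crop shows the grey carousel with three blue caps, the yellow ring at crop (451,344), the hub at (296,278), the black stem running from (608,435) to (700,478), and the red flange at (710,487). Next I work out positions and check them against the given sizes.

Run:
```python
from h import *
f=lambda x,y:((x+.5)/6.5-.5+240,(y+.5)/6.5-.5+165)
P={}
P['red']=at_z('top',[(110.8,178)],.088)[0]; P['green']=at_z('top',[(143,183)],.088)[0]
P['ring']=at_z('top',[f(451,344)],.082)[0]; P['ringb']=at_z('top',[(308.7,217.6)],.082)[0]
P['hub']=at_z('top',[f(296,278)],.064)[0]
for i,c in enumerate([(298.9,179.5),(263.3,191.8),(276.4,227.6)]): P[f'cap{i}']=at_z('top',[c],.133)[0]
P['flange']=at_z('top',[(348.7,239.5)],.040)[0]
P['stem']=at_z('top',[f(654,456)],.041)[0]
for k,v in P.items(): print(k,v.round(4))
print('red-green',np.linalg.norm(P['red']-P['green']))
c=(P['cap0']+P['cap1']+P['cap2']+P['ring'])[:2]/4; ca=(P['cap1']+P['ring'])[:2]/2; cb=(P['cap0']+P['cap2'])[:2]/2
print('centre',c,ca,cb)
for k in('ring','flange','stem','cap1'):
    d=P[k][:2]-c; print(k,np.linalg.norm(d),np.degrees(np.arctan2(d[1],d[0])))
d=P['cap2']-P['cap0'];print('caps axis',np.linalg.norm(d[:2]),np.degrees(np.arctan2(d[1],d[0])))
# side-camera check
for k,q in(('red',(107.3,259.4)),('green',(141.5,242.3)),('ring',(291.2,181.6)),('cap1',(242.9,168.1)),('flange',(328.1,184.4))):
    print('side',k,at_z('side',[q],{'red':.084,'green':.084,'ring':.082,'cap1':.127,'flange':.034}[k])[0].round(4))
# closest-point triangulation
for k,a,b in(('red',(110.8,178),(107.3,259.4)),('green',(143,183),(141.5,242.3)),('ring',(308.7,217.6),(291.2,181.6)),('flange',(348.7,239.5),(328.1,184.4))):
    o1,r1=ray('top',[a]);o2,r2=ray('side',[b]);A=np.c_[r1[0],-r2[0]];s=np.linalg.lstsq(A,o2-o1,rcond=None)[0]
    p,q=o1+s[0]*r1[0],o2+s[1]*r2[0];print('tri',k,p.round(4),q.round(4))
```

```text
red [0.5695 0.2726 0.088 ]
green [0.5607 0.2096 0.088 ]
ring [ 0.4996 -0.1148  0.082 ]
ringb [ 0.4994 -0.1143  0.082 ]
hub [ 0.5207 -0.0696  0.064 ]
cap0 [ 0.5652 -0.0898  0.133 ]
cap1 [ 0.5409 -0.0239  0.133 ]
cap2 [ 0.4751 -0.0488  0.133 ]
flange [ 0.4606 -0.2001  0.04  ]
stem [ 0.4698 -0.1829  0.041 ]
red-green 0.06365776442905074
centre [ 0.52019601 -0.06933453] [ 0.52024522 -0.06935097] [ 0.5201468  -0.06931809]
ring 0.049898618446340866 -114.38096872530417
flange 0.14372351435907244 -114.50274741473336
stem 0.12422105837294921 -113.92953271333135
cap1 0.04990940277231391 65.50054733184352
caps axis 0.09906406594918946 155.51876372317147
side red [0.5726 0.2722 0.084 ]
side green [0.5641 0.2084 0.084 ]
side ring [ 0.4859 -0.1067  0.082 ]
side cap1 [ 0.546  -0.0298  0.127 ]
side flange [ 0.4609 -0.2054  0.034 ]
tri red [0.5697 0.2731 0.0864] [0.57   0.2733 0.0866]
tri green [0.5609 0.2098 0.0868] [0.5611 0.21   0.0869]
tri ring [ 0.5005 -0.1157  0.0708] [ 0.4957 -0.1193  0.0708]
tri flange [ 0.4608 -0.2008  0.0365] [ 0.4589 -0.2022  0.0367]
```

```bash
cat > go.py <<'E'
import sys
from h import *
def plan(x,y,z,ang,q=None):
    s=telemetry.observe(); R=s['tool_rot']; p=s['position']
    d=R.T@(np.array([x,y,z])-p)*100
    a=np.degrees(np.arctan2(R[1,1],R[0,1])); t=-((ang-a+180)%360-180)
    print('t',round(s['time_s'],2),'pos',p.round(4),'ang',a.round(2),'tilt',np.degrees(np.arccos(-R[2,2])).round(2),'w',round(s['grip_width'],4),'F',s['ft_force'].round(1),'q6',s['q'][5].round(1),'\n tx %.2f ty %.2f tz %.2f turn %.1f'%(*d,t))
if __name__=='__main__': plan(*map(float,sys.argv[1:5]))
E
python3 go.py .5697 .2729 .2 -8
```

```text
t 0.1 pos [ 0.145  -0.5303  0.2478] ang -74.71 tilt 0.08 w 0.0853 F [-0.3  0.6  0.2] q6 -12.3 
 tx 62.15 ty -66.27 tz 4.88 turn -66.7
```

{"method": "apply_moves", "body": {
  "motion": [
    {"tx":62.2,"ty":-66.3,"tz":0,"turn":-66.7,"jaw":0.1},
    {"tx":62.2,"ty":-66.3,"tz":0,"turn":-66.7,"jaw":0.1},
    {"tx":62.2,"ty":-66.3,"tz":0,"turn":-66.7,"jaw":0.1},
    {"tx":62.2,"ty":-66.3,"tz":0,"turn":-66.7,"jaw":0.1},
    {"tx":62.2,"ty":-66.3,"tz":0,"turn":-66.7,"jaw":0.1}
  ],
  "squeeze": 30
}}

```text
time_s: 0.52
position: [0.2428, -0.3444, 0.2481]
tool_rot: [[0.624, 0.782, 0.0], [0.782, -0.624, 0.001], [0.001, -0.001, -1.0]]
ft_force: [1.4, -0.4, -0.0]
grip_width: 0.0469
```

```bash
python3 go.py .5697 .2729 .248 -8
```

```text
t 0.52 pos [ 0.2428 -0.3444  0.2481] ang -38.59 tilt 0.08 w 0.0469 F [ 1.4 -0.4 -0. ] q6 -32.4 
 tx 68.64 ty -12.94 tz 0.10 turn -30.6
```

{"method": "apply_moves", "body": {
  "motion": [
    {"tx":68.6,"ty":-12.9,"tz":0,"turn":-30.6,"jaw":0.1},
    {"tx":68.6,"ty":-12.9,"tz":0,"turn":-30.6,"jaw":0.1},
    {"tx":68.6,"ty":-12.9,"tz":0,"turn":-30.6,"jaw":0.1},
    {"tx":68.6,"ty":-12.9,"tz":0,"turn":-30.6,"jaw":0.1},
    {"tx":68.6,"ty":-12.9,"tz":0,"turn":-30.6,"jaw":0.1}
  ]
}}

```text
time_s: 0.93
position: [0.3401, -0.1602, 0.2486]
tool_rot: [[0.133, 0.991, 0.0], [0.991, -0.133, 0.001], [0.001, -0.0, -1.0]]
ft_force: [0.9, -0.8, 0.6]
grip_width: 0.047
```

```bash
python3 go.py .5697 .2729 .2 -8
```

```text
t 0.93 pos [ 0.3401 -0.1602  0.2486] ang -7.65 tilt 0.08 w 0.047 F [ 0.9 -0.8  0.6] q6 -35.8 
 tx 45.98 ty 16.99 tz 4.92 turn 0.3
```

{"method": "apply_moves", "body": {
  "motion": [
    {"tx":46,"ty":17,"tz":0,"turn":0.3,"jaw":0.1},
    {"tx":46,"ty":17,"tz":0,"turn":0.3,"jaw":0.1},
    {"tx":46,"ty":17,"tz":0,"turn":0.3,"jaw":0.1},
    {"tx":46,"ty":17,"tz":0,"turn":0.3,"jaw":0.1},
    {"tx":46,"ty":17,"tz":0,"turn":0.3,"jaw":0.1}
  ]
}}

```text
time_s: 1.35
position: [0.4375, 0.0242, 0.2488]
tool_rot: [[0.138, 0.99, -0.0], [0.99, -0.138, 0.001], [0.001, -0.0, -1.0]]
ft_force: [0.9, -0.8, 0.3]
grip_width: 0.0472
```

```bash
python3 go.py .5697 .2729 .15 -8
```

```text
t 1.35 pos [0.4375 0.0242 0.2488] ang -7.93 tilt 0.07 w 0.0472 F [ 0.9 -0.8  0.3] q6 -4.5 
 tx 26.44 ty 9.66 tz 9.91 turn 0.1
```

{"method": "apply_moves", "body": {
  "motion": [
    {"tx":26.4,"ty":9.7,"tz":0,"turn":0,"jaw":0.1},
    {"tx":26.4,"ty":9.7,"tz":0,"turn":0,"jaw":0.1},
    {"tx":26.4,"ty":9.7,"tz":0,"turn":0,"jaw":0.1},
    {"tx":26.4,"ty":9.7,"tz":5,"turn":0,"jaw":0.1},
    {"tx":26.4,"ty":9.7,"tz":10,"turn":0,"jaw":0.1}
  ]
}}

```text
time_s: 1.77
position: [0.5318, 0.2001, 0.2132]
tool_rot: [[0.137, 0.991, 0.005], [0.991, -0.137, 0.002], [0.003, 0.005, -1.0]]
ft_force: [1.2, -1.1, 0.5]
grip_width: 0.0468
```

```bash
python3 go.py .5697 .2729 .081 -8
```

```text
t 1.77 pos [0.5318 0.2001 0.2132] ang -7.86 tilt 0.33 w 0.0468 F [ 1.2 -1.1  0.5] q6 16.5 
 tx 7.69 ty 2.70 tz 13.26 turn 0.1
```

{"method": "apply_moves", "body": {
  "motion": [
    {"tx":7.7,"ty":2.7,"tz":4,"turn":0.1,"jaw":0.1},
    {"tx":7.7,"ty":2.7,"tz":6,"turn":0.1,"jaw":0.1},
    {"tx":7.7,"ty":2.7,"tz":7,"turn":0.1,"jaw":0.1},
    {"tx":7.7,"ty":2.7,"tz":7,"turn":0.1,"jaw":0.1}
  ]
}}

```text
time_s: 2.1
position: [0.568, 0.275, 0.1375]
tool_rot: [[0.136, 0.991, -0.003], [0.991, -0.136, 0.0], [-0.0, -0.003, -1.0]]
ft_force: [-0.4, -1.4, -0.6]
grip_width: 0.0472
```

```bash
python3 go.py .5697 .2729 .081 -8
python3 - <<'E'
from h import *
a,_=snap('top');b,_=snap('side')
A=cv2.resize(a[140:220,70:170],None,fx=4,fy=4,interpolation=3);B=cv2.resize(b[190:310,60:160],None,fx=4,fy=4,interpolation=3)
o=np.zeros((480,800,3),np.uint8);o[:320,:400]=A;o[:,400:]=B
cv2.imwrite('pics/pre.png',o[...,::-1])
E
```

```text
t 2.1 pos [0.568  0.275  0.1375] ang -7.81 tilt 0.2 w 0.0472 F [-0.4 -1.4 -0.6] q6 22.9 
 tx -0.18 ty 0.21 tz 5.65 turn 0.2
```

View pics/pre.png

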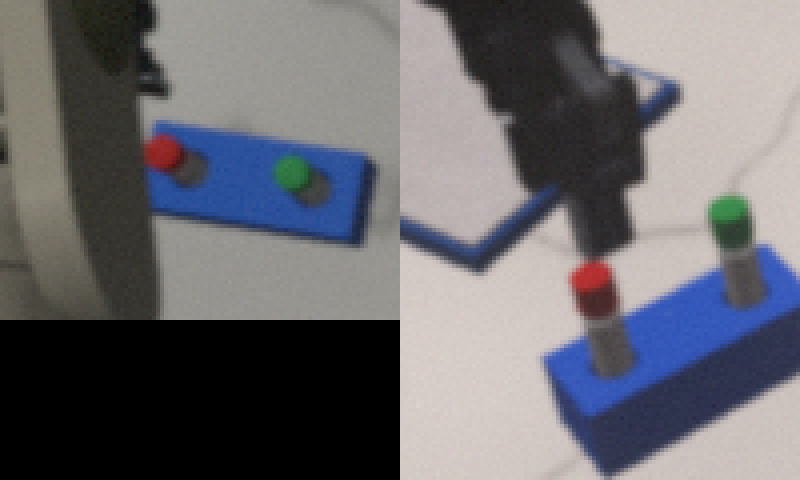

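The view shows the fingertips just above the red cap (right crop: tip at (600,250), cap at (595,275)), with the green tube clear at (730,215). I descend.

{"method": "apply_moves", "body": {
  "motion": [
    {"tx":-0.2,"ty":0.2,"tz":2,"turn":0,"jaw":0.1},
    {"tx":-0.2,"ty":0.2,"tz":4,"turn":0,"jaw":0.1},
    {"tx":-0.2,"ty":0.2,"tz":5.6,"turn":0,"jaw":0.1},
    {"tx":-0.2,"ty":0.2,"tz":5.6,"turn":0,"jaw":0.1},
    {"tx":-0.2,"ty":0.2,"tz":5.6,"turn":0,"jaw":0.1}
  ]
}}

```text
time_s: 2.62
position: [0.5712, 0.27, 0.088]
tool_rot: [[0.139, 0.99, 0.004], [0.99, -0.139, 0.002], [0.002, 0.004, -1.0]]
ft_force: [0.0, 0.0, -0.2]
grip_width: 0.0467
```

```bash
python3 go.py .5697 .2729 .081 -8
```

```text
t 2.62 pos [0.5712 0.27   0.088 ] ang -7.97 tilt 0.24 w 0.0467 F [ 0.   0.  -0.2] q6 22.5 
 tx 0.27 ty -0.19 tz 0.70 turn 0.0
```

{"method": "apply_moves", "body": {
  "motion": [
    {"tx":0.27,"ty":-0.19,"tz":0.7,"turn":0,"jaw":0.1},
    {"tx":0.27,"ty":-0.19,"tz":0.7,"turn":0,"jaw":0.1},
    {"tx":0.27,"ty":-0.19,"tz":0.7,"turn":0,"jaw":0.1},
    {"tx":0.27,"ty":-0.19,"tz":0.7,"turn":0,"jaw":0.1},
    {"tx":0.27,"ty":-0.19,"tz":0.7,"turn":0,"jaw":0.1}
  ]
}}

```text
time_s: 3.03
position: [0.5699, 0.273, 0.0816]
tool_rot: [[0.139, 0.99, 0.005], [0.99, -0.139, 0.002], [0.002, 0.004, -1.0]]
ft_force: [-0.5, 0.5, 0.2]
grip_width: 0.0471
```

```bash
python3 go.py .5697 .2729 .081 -8
```

```text
t 3.03 pos [0.5699 0.273  0.0816] ang -7.96 tilt 0.29 w 0.0471 F [-0.5  0.5  0.2] q6 22.8 
 tx -0.01 ty -0.02 tz 0.06 turn 0.0
```

Settled on target, so I close the jaws.

{"method": "apply_moves", "body": {
  "motion": [
    {"tx":0,"ty":0,"tz":0.05,"turn":0,"jaw":-1},
    {"tx":0,"ty":0,"tz":0.05,"turn":0,"jaw":-1},
    {"tx":0,"ty":0,"tz":0.05,"turn":0,"jaw":-1},
    {"tx":0,"ty":0,"tz":0.05,"turn":0,"jaw":-1},
    {"tx":0,"ty":0,"tz":0.05,"turn":0,"jaw":-1}
  ],
  "squeeze": 30
}}

```text
time_s: 3.45
position: [0.57, 0.273, 0.0812]
tool_rot: [[0.139, 0.99, 0.005], [0.99, -0.139, 0.002], [0.003, 0.005, -1.0]]
ft_force: [-0.2, -0.9, 2.0]
grip_width: 0.0166
```

{"method": "apply_moves", "body": {
  "motion": [
    {"tx":0,"ty":0,"tz":0,"turn":0,"jaw":-1},
    {"tx":0,"ty":0,"tz":-2,"turn":0,"jaw":-1},
    {"tx":0,"ty":0,"tz":-4,"turn":0,"jaw":-1},
    {"tx":0,"ty":0,"tz":-7,"turn":0,"jaw":-1},
    {"tx":0,"ty":0,"tz":-11,"turn":0,"jaw":-1}
  ]
}}

```text
time_s: 3.87
position: [0.5683, 0.2725, 0.19]
tool_rot: [[0.139, 0.99, -0.0], [0.99, -0.139, 0.0], [0.0, -0.0, -1.0]]
ft_force: [0.0, 0.3, 0.3]
grip_width: 0.0167
```

```bash
python3 go.py .4995 -.1145 .23 -24.4
```

```text
t 3.87 pos [0.5683 0.2725 0.19  ] ang -7.97 tilt 0.03 w 0.0167 F [0.  0.3 0.3] q6 22.8 
 tx -39.28 ty -1.45 tz -4.02 turn 16.4
```

{"method": "apply_moves", "body": {
  "motion": [
    {"tx":-4,"ty":-0.1,"tz":-5,"turn":5,"jaw":-1},
    {"tx":-8,"ty":-0.3,"tz":-6,"turn":10,"jaw":-1},
    {"tx":-12,"ty":-0.4,"tz":-6,"turn":16.4,"jaw":-1},
    {"tx":-16,"ty":-0.6,"tz":-6,"turn":16.4,"jaw":-1},
    {"tx":-20,"ty":-0.7,"tz":-6,"turn":16.4,"jaw":-1}
  ]
}}

```text
time_s: 4.28
position: [0.5351, 0.0858, 0.2505]
tool_rot: [[0.412, 0.911, 0.001], [0.911, -0.412, 0.0], [0.001, 0.001, -1.0]]
ft_force: [1.4, -0.7, -0.3]
grip_width: 0.0169
```

```bash
python3 go.py .4995 -.1145 .25 -24.4
```

```text
t 4.28 pos [0.5351 0.0858 0.2505] ang -24.36 tilt 0.06 w 0.0169 F [ 1.4 -0.7 -0.3] q6 20.9 
 tx -19.72 ty 5.02 tz 0.04 turn 0.0
```

{"method": "apply_moves", "body": {
  "motion": [
    {"tx":-5,"ty":1.3,"tz":0,"turn":0,"jaw":-1},
    {"tx":-10,"ty":2.5,"tz":0,"turn":0,"jaw":-1},
    {"tx":-15,"ty":3.8,"tz":0,"turn":0,"jaw":-1},
    {"tx":-19.7,"ty":5,"tz":0,"turn":0,"jaw":-1},
    {"tx":-19.7,"ty":5,"tz":0,"turn":0,"jaw":-1}
  ]
}}

```text
time_s: 4.7
position: [0.4985, -0.1164, 0.2504]
tool_rot: [[0.413, 0.911, 0.001], [0.911, -0.413, 0.0], [0.001, 0.001, -1.0]]
ft_force: [1.5, 0.5, -0.3]
grip_width: 0.0167
```

```bash
python3 go.py .4995 -.1145 .18 -24.4
```

```text
t 4.7 pos [ 0.4985 -0.1164  0.2504] ang -24.38 tilt 0.06 w 0.0167 F [ 1.5  0.5 -0.3] q6 -2.1 
 tx 0.21 ty 0.01 tz 7.04 turn 0.0
```

{"method": "apply_moves", "body": {
  "motion": [
    {"tx":0.2,"ty":0,"tz":2,"turn":0,"jaw":-1},
    {"tx":0.2,"ty":0,"tz":4,"turn":0,"jaw":-1},
    {"tx":0.2,"ty":0,"tz":6,"turn":0,"jaw":-1},
    {"tx":0.2,"ty":0,"tz":7,"turn":0,"jaw":-1},
    {"tx":0.2,"ty":0,"tz":7,"turn":0,"jaw":-1}
  ]
}}

```text
time_s: 5.12
position: [0.4983, -0.1142, 0.1782]
tool_rot: [[0.413, 0.911, -0.003], [0.911, -0.413, 0.002], [0.001, -0.004, -1.0]]
ft_force: [-0.3, 0.1, -0.4]
grip_width: 0.0174
```

```bash
python3 go.py .4995 -.1147 .18 -24.4
python3 - <<'E'
from h import *
a,_=snap('top');b,_=snap('side')
A=cv2.resize(a[160:260,240:340],None,fx=4,fy=4,interpolation=3);B=cv2.resize(b[110:230,230:330],None,fx=4,fy=4,interpolation=3)
o=np.zeros((480,800,3),np.uint8);o[:400,:400]=A;o[:,400:]=B
cv2.imwrite('pics/pre2.png',o[...,::-1])
p=telemetry.observe()['position']
f=lambda P:proj('side',[P])[0]-[230,110]
# expected tube axis points & ring centre in the right crop
for n,P in(('cap top',p+[0,0,.0098]),('cap bottom',p+[0,0,-.0082]),('foot',p+[0,0,-.0762]),('ring',[.4995,-.1147,.082])): print(n,(f(P)*4).round(0)+[400,0])
E
```

```text
t 5.12 pos [ 0.4983 -0.1142  0.1782] ang -24.4 tilt 0.23 w 0.0174 F [-0.3  0.1 -0.4] q6 -1.8 
 tx 0.01 ty 0.12 tz -0.18 turn -0.0
cap top [640.  83.]
cap bottom [639. 116.]
foot [635. 233.]
ring [634. 270.]
```

View pics/pre2.png

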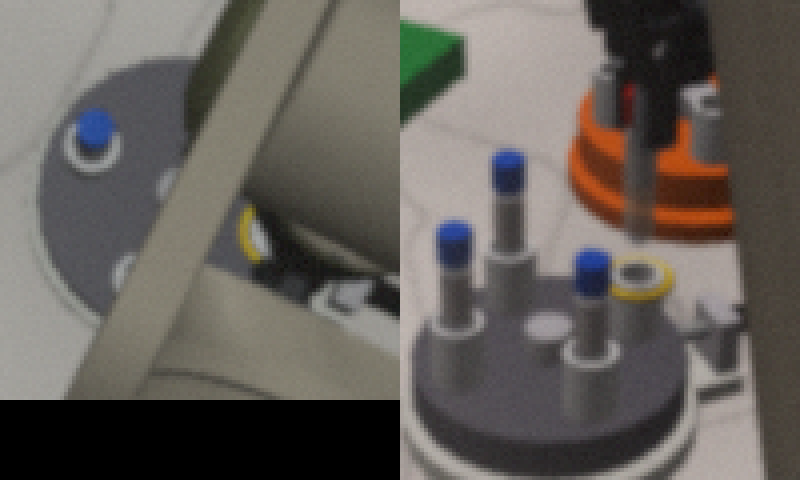

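In the right crop the tube hangs upright, with its foot at (639,240) straight above the ring at (640,277). Both sit about 5 px right of and 7 px below the prediction, which is calibration offset, so they line up with each other. I lower it.

{"method": "apply_moves", "body": {
  "motion": [
    {"tx":0,"ty":0.12,"tz":0,"turn":0,"jaw":-1},
    {"tx":0,"ty":0.12,"tz":0.5,"turn":0,"jaw":-1},
    {"tx":0,"ty":0.12,"tz":1.2,"turn":0,"jaw":-1},
    {"tx":0,"ty":0.12,"tz":1.6,"turn":0,"jaw":-1},
    {"tx":0,"ty":0.12,"tz":1.6,"turn":0,"jaw":-1}
  ]
}}

```text
time_s: 5.63
position: [0.5001, -0.1148, 0.1636]
tool_rot: [[0.413, 0.911, -0.001], [0.911, -0.413, 0.001], [0.001, -0.001, -1.0]]
ft_force: [-0.8, 0.1, -0.5]
grip_width: 0.0169
```

```bash
python3 go.py .4995 -.1147 .127 -24.4
```

```text
t 5.63 pos [ 0.5001 -0.1148  0.1636] ang -24.38 tilt 0.08 w 0.0169 F [-0.8  0.1 -0.5] q6 -1.8 
 tx -0.02 ty -0.06 tz 3.66 turn 0.0
```

{"method": "apply_moves", "body": {
  "motion": [
    {"tx":0,"ty":-0.06,"tz":0.7,"turn":0,"jaw":-1},
    {"tx":0,"ty":-0.06,"tz":1.4,"turn":0,"jaw":-1},
    {"tx":0,"ty":-0.06,"tz":2.1,"turn":0,"jaw":-1},
    {"tx":0,"ty":-0.06,"tz":2.6,"turn":0,"jaw":-1},
    {"tx":0,"ty":-0.06,"tz":2.6,"turn":0,"jaw":-1}
  ]
}}

```text
time_s: 6.05
position: [0.4991, -0.1144, 0.1363]
tool_rot: [[0.413, 0.911, -0.003], [0.911, -0.413, 0.002], [0.001, -0.003, -1.0]]
ft_force: [0.1, -0.6, 0.3]
grip_width: 0.0168
```

```bash
python3 go.py .4995 -.1147 .127 -24.4
```

```text
t 6.05 pos [ 0.4991 -0.1144  0.1363] ang -24.38 tilt 0.19 w 0.0168 F [ 0.1 -0.6  0.3] q6 -1.8 
 tx -0.01 ty 0.05 tz 0.93 turn 0.0
```

Free fit with no side force. I go down to the floor.

{"method": "apply_moves", "body": {
  "motion": [
    {"tx":0,"ty":0.03,"tz":0.4,"turn":0,"jaw":-1},
    {"tx":0,"ty":0.03,"tz":0.8,"turn":0,"jaw":-1},
    {"tx":0,"ty":0.03,"tz":1.0,"turn":0,"jaw":-1},
    {"tx":0,"ty":0.03,"tz":1.0,"turn":0,"jaw":-1}
  ]
}}

```text
time_s: 6.38
position: [0.4995, -0.1146, 0.1263]
tool_rot: [[0.413, 0.911, -0.002], [0.911, -0.413, 0.002], [0.001, -0.003, -1.0]]
ft_force: [0.0, -0.9, -0.3]
grip_width: 0.0169
```

```bash
python3 go.py .4995 -.1147 .127 -24.4
```

```text
t 6.38 pos [ 0.4995 -0.1146  0.1263] ang -24.37 tilt 0.17 w 0.0169 F [ 0.  -0.9 -0.3] q6 -1.8 
 tx -0.01 ty 0.00 tz -0.07 turn 0.0
```

{"method": "apply_moves", "body": {
  "motion": [
    {"tx":0,"ty":0,"tz":0.05,"turn":0,"jaw":-0.3},
    {"tx":0,"ty":0,"tz":0.05,"turn":0,"jaw":0},
    {"tx":0,"ty":0,"tz":0,"turn":0,"jaw":0},
    {"tx":0,"ty":0,"tz":0,"turn":0,"jaw":0}
  ]
}}

```text
time_s: 6.72
position: [0.4996, -0.1146, 0.1264]
tool_rot: [[0.413, 0.911, -0.002], [0.911, -0.413, 0.002], [0.001, -0.003, -1.0]]
ft_force: [0.2, 0.1, 0.1]
grip_width: 0.0428
```

{"method": "apply_moves", "body": {
  "motion": [
    {"tx":0,"ty":0,"tz":-1,"turn":0,"jaw":0},
    {"tx":0,"ty":0,"tz":-3,"turn":0,"jaw":0},
    {"tx":0,"ty":0,"tz":-6,"turn":0,"jaw":0},
    {"tx":0,"ty":0,"tz":-8,"turn":0,"jaw":0}
  ]
}}

```text
time_s: 7.05
position: [0.5, -0.1148, 0.2085]
tool_rot: [[0.413, 0.911, -0.001], [0.911, -0.413, 0.001], [0.001, -0.001, -1.0]]
ft_force: [0.1, -0.3, 0.3]
grip_width: 0.0426
```

```bash
python3 go.py .4689 -.1824 .2 -24.4
python3 - <<'E'
from h import *
b,_=snap('side')
crop(b,230,120,330,220,5,'placed.png')
for n,P in(('cap top',[.4995,-.1147,.136]),('ring',[.4995,-.1147,.082]),('cap2 top',[.475,-.0488,.136])): print(n,((proj('side',[P])[0]-[230,120])*5).round())
E
```

```text
t 7.05 pos [ 0.5    -0.1148  0.2085] ang -24.37 tilt 0.07 w 0.0426 F [ 0.1 -0.3  0.3] q6 -1.8 
 tx -7.44 ty -0.04 tz 0.84 turn 0.0
cap top [296. 175.]
ring [292. 287.]
cap2 top [236. 268.]
```

View pics/placed.png

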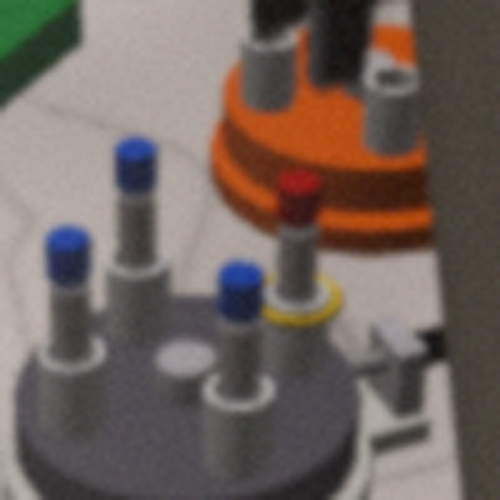

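The red tube stands upright in the ringed cup: cap top at (300,180), ring at (299,297), the same small offset from prediction as the neighbouring blue cap at (241,272). So it is fully down. Now the plunger. The grip point comes out 127 mm from the centre, that is 3 mm towards the flange.

{"method": "apply_moves", "body": {
  "motion": [
    {"tx":-3,"ty":-0.04,"tz":0,"turn":0,"jaw":0},
    {"tx":-6,"ty":-0.04,"tz":0,"turn":0,"jaw":0},
    {"tx":-7.7,"ty":-0.04,"tz":0.8,"turn":0,"jaw":0},
    {"tx":-7.7,"ty":-0.04,"tz":3,"turn":0,"jaw":0},
    {"tx":-7.7,"ty":-0.04,"tz":6,"turn":0,"jaw":0}
  ]
}}

```text
time_s: 7.52
position: [0.4698, -0.1869, 0.1527]
tool_rot: [[0.414, 0.91, 0.009], [0.91, -0.414, -0.005], [-0.001, 0.01, -1.0]]
ft_force: [0.4, -0.5, 0.4]
grip_width: 0.0424
```

```bash
python3 go.py .4677 -.1849 .09 -24.45
```

```text
t 7.52 pos [ 0.4698 -0.1869  0.1527] ang -24.48 tilt 0.58 w 0.0424 F [ 0.4 -0.5  0.4] q6 -10.7 
 tx 0.10 ty -0.34 tz 6.26 turn -0.0
```

{"method": "apply_moves", "body": {
  "motion": [
    {"tx":0.1,"ty":-0.34,"tz":2,"turn":0,"jaw":0},
    {"tx":0.1,"ty":-0.34,"tz":4,"turn":0,"jaw":0},
    {"tx":0.1,"ty":-0.34,"tz":6.2,"turn":0,"jaw":0},
    {"tx":0.1,"ty":-0.34,"tz":6.2,"turn":0,"jaw":0},
    {"tx":0.1,"ty":-0.34,"tz":6.2,"turn":0,"jaw":0}
  ]
}}

```text
time_s: 7.93
position: [0.4674, -0.1848, 0.0903]
tool_rot: [[0.414, 0.91, 0.007], [0.91, -0.414, -0.004], [-0.0, 0.008, -1.0]]
ft_force: [0.4, -0.5, 0.0]
grip_width: 0.0425
```

```bash
python3 go.py .4677 -.1849 .032 -24.45
python3 - <<'E'
from h import *
a,_=snap('top');b,_=snap('side')
A=cv2.resize(a[190:270,290:390],None,fx=4,fy=4,interpolation=3);B=cv2.resize(b[130:230,260:360],None,fx=4,fy=4,interpolation=3)
o=np.zeros((400,800,3),np.uint8);o[:320,:400]=A;o[:,400:]=B
cv2.imwrite('pics/pl.png',o[...,::-1])
E
```

```text
t 7.93 pos [ 0.4674 -0.1848  0.0903] ang -24.48 tilt 0.48 w 0.0425 F [ 0.4 -0.5  0. ] q6 -10.7 
 tx 0.00 ty -0.02 tz 5.83 turn -0.0
```

View pics/pl.png

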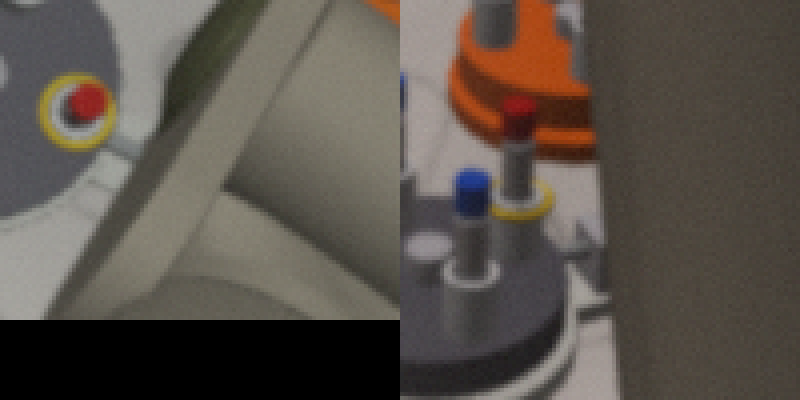

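The arm hides the plunger itself. The red tube is upright in its ring (left crop (88,100), right crop (518,110)). I descend gently and watch the force.

{"method": "apply_moves", "body": {
  "motion": [
    {"tx":0,"ty":0,"tz":1,"turn":0,"jaw":0},
    {"tx":0,"ty":0,"tz":2,"turn":0,"jaw":0},
    {"tx":0,"ty":0,"tz":3,"turn":0,"jaw":0},
    {"tx":0,"ty":0,"tz":3.5,"turn":0,"jaw":0}
  ]
}}

```text
time_s: 8.37
position: [0.4685, -0.1854, 0.0563]
tool_rot: [[0.414, 0.91, 0.011], [0.91, -0.414, -0.006], [-0.001, 0.012, -1.0]]
ft_force: [-0.3, -0.2, -0.2]
grip_width: 0.0428
```

```bash
python3 go.py .4677 -.1849 .032 -24.45
```

```text
t 8.37 pos [ 0.4685 -0.1854  0.0563] ang -24.47 tilt 0.7 w 0.0428 F [-0.3 -0.2 -0.2] q6 -10.7 
 tx 0.02 ty -0.13 tz 2.43 turn -0.0
```

{"method": "apply_moves", "body": {
  "motion": [
    {"tx":0,"ty":-0.1,"tz":1,"turn":0,"jaw":0},
    {"tx":0,"ty":-0.1,"tz":1.9,"turn":0,"jaw":0},
    {"tx":0,"ty":-0.1,"tz":2.4,"turn":0,"jaw":0},
    {"tx":0,"ty":-0.1,"tz":2.4,"turn":0,"jaw":0},
    {"tx":0,"ty":-0.1,"tz":2.4,"turn":0,"jaw":0}
  ]
}}

```text
time_s: 8.78
position: [0.468, -0.1852, 0.0323]
tool_rot: [[0.414, 0.91, 0.011], [0.91, -0.414, -0.006], [-0.001, 0.012, -1.0]]
ft_force: [0.0, -0.6, 1.0]
grip_width: 0.0429
```

```bash
python3 go.py .4677 -.1849 .032 -24.45
```

```text
t 8.78 pos [ 0.468  -0.1852  0.0323] ang -24.47 tilt 0.7 w 0.0429 F [ 0.  -0.6  1. ] q6 -10.7 
 tx 0.02 ty -0.04 tz 0.03 turn -0.0
```

In place with no contact. I close with a firm grip, 80 N.

{"method": "apply_moves", "body": {
  "motion": [
    {"tx":0,"ty":0,"tz":0,"turn":0,"jaw":-1},
    {"tx":0,"ty":0,"tz":0,"turn":0,"jaw":-1},
    {"tx":0,"ty":0,"tz":0,"turn":0,"jaw":-1},
    {"tx":0,"ty":0,"tz":0,"turn":0,"jaw":-1},
    {"tx":0,"ty":0,"tz":0,"turn":0,"jaw":-1}
  ],
  "squeeze": 80
}}

```text
time_s: 9.2
position: [0.468, -0.1853, 0.033]
tool_rot: [[0.414, 0.91, 0.011], [0.91, -0.414, -0.006], [-0.001, 0.013, -1.0]]
ft_force: [-2.0, 1.7, 6.7]
grip_width: 0.0136
```

```bash
python3 go.py .4677 -.1849 .032 -24.45
```

```text
t 9.2 pos [ 0.468  -0.1853  0.033 ] ang -24.46 tilt 0.73 w 0.0136 F [-2.   1.7  6.7] q6 -10.7 
 tx 0.02 ty -0.05 tz 0.10 turn -0.0
```

{"method": "apply_moves", "body": {
  "motion": [
    {"tx":-0.3,"ty":0,"tz":0,"turn":0,"jaw":-1},
    {"tx":-0.6,"ty":0,"tz":0,"turn":0,"jaw":-1},
    {"tx":-0.9,"ty":0,"tz":0,"turn":0,"jaw":-1},
    {"tx":-1.2,"ty":0,"tz":0,"turn":0,"jaw":-1},
    {"tx":-1.2,"ty":0,"tz":0,"turn":0,"jaw":-1}
  ]
}}

```text
time_s: 9.62
position: [0.4633, -0.1955, 0.033]
tool_rot: [[0.415, 0.91, 0.012], [0.91, -0.415, -0.005], [0.001, 0.013, -1.0]]
ft_force: [4.3, 8.5, -0.1]
grip_width: 0.0135
```

```bash
python3 go.py .4680 -.1853 .033 -24.45; python3 -c "
from h import *
s=telemetry.observe();print(s['tool_rot'].T@s['ft_force'])"
```

```text
t 9.62 pos [ 0.4633 -0.1955  0.033 ] ang -24.5 tilt 0.74 w 0.0135 F [ 4.3  8.5 -0.1] q6 -12.2 
 tx 1.12 ty 0.00 tz 0.00 turn -0.0
[9.51355482 0.38913611 0.06612128]
```

The spring force of 9.5 N after 11.2 mm of travel matches the expected value, so the grip has not slipped. I pull on to the stop.

{"method": "apply_moves", "body": {
  "motion": [
    {"tx":-0.2,"ty":0,"tz":0,"turn":0,"jaw":-1},
    {"tx":-0.4,"ty":0,"tz":0,"turn":0,"jaw":-1},
    {"tx":-0.55,"ty":0,"tz":0,"turn":0,"jaw":-1},
    {"tx":-0.55,"ty":0,"tz":0,"turn":0,"jaw":-1},
    {"tx":-0.55,"ty":0,"tz":0,"turn":0,"jaw":-1}
  ]
}}

```text
time_s: 10.03
position: [0.4615, -0.1994, 0.033]
tool_rot: [[0.415, 0.91, 0.013], [0.91, -0.415, -0.003], [0.003, 0.013, -1.0]]
ft_force: [6.3, 8.7, -0.8]
grip_width: 0.0132
```

```bash
python3 go.py .4680 -.1853 .033 -24.45; python3 -c "
from h import *
s=telemetry.observe();print(s['tool_rot'].T@s['ft_force'])"
```

```text
t 10.03 pos [ 0.4615 -0.1994  0.033 ] ang -24.52 tilt 0.77 w 0.0132 F [ 6.3  8.7 -0.8] q6 -12.8 
 tx 1.55 ty 0.00 tz 0.01 turn -0.1
[10.56792841  2.09729415  0.85575223]
```

{"method": "apply_moves", "body": {
  "motion": [
    {"tx":-0.2,"ty":0,"tz":0,"turn":0,"jaw":-1},
    {"tx":-0.2,"ty":0,"tz":0,"turn":0,"jaw":-1},
    {"tx":-0.2,"ty":0,"tz":0,"turn":0,"jaw":-1},
    {"tx":-0.2,"ty":0,"tz":0,"turn":0,"jaw":-1},
    {"tx":-0.2,"ty":0,"tz":0,"turn":0,"jaw":-1}
  ]
}}

```text
time_s: 10.45
position: [0.4613, -0.1999, 0.033]
tool_rot: [[0.415, 0.91, 0.014], [0.91, -0.415, -0.001], [0.005, 0.013, -1.0]]
ft_force: [7.6, 8.7, -1.3]
grip_width: 0.0134
```

```bash
python3 go.py .4680 -.1853 .033 -24.45
python3 - <<'E'
from h import *
s=telemetry.observe();print(s['tool_rot'].T@s['ft_force'],np.abs(s['qvel']).max())
a,_=snap('top');b,_=snap('side')
A=cv2.resize(a[150:270,230:390],None,fx=2.5,fy=2.5,interpolation=3);B=cv2.resize(b[130:280,60:360],None,fx=1.33,fy=2,interpolation=3)
B=cv2.resize(b[130:310,70:350],(400,257),interpolation=3)
o=np.zeros((300,800,3),np.uint8);o[:300,:400]=A;o[:257,400:]=B
cv2.imwrite('pics/end.png',o[...,::-1])
E
```

```text
t 10.45 pos [ 0.4613 -0.1999  0.033 ] ang -24.53 tilt 0.82 w 0.0134 F [ 7.6  8.7 -1.3] q6 -13.1 
 tx 1.61 ty 0.01 tz 0.01 turn -0.1
[11.06480582  3.23038996  1.39232315] 0.05986546729898832
```

View pics/end.png

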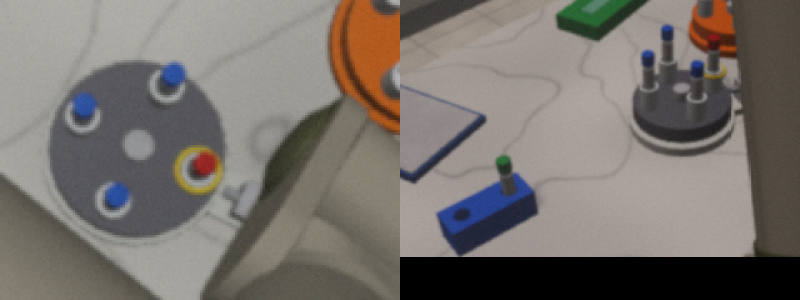

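The final picture shows all the tubes standing: three blue caps, the red one in the ring at (205,163), and the green one in the rack at right crop (504,163). Travel is 16.1 mm with 11 N on the spring. One last check that it holds still, then I hand in.

```bash
python3 go.py .4680 -.1853 .033 -24.45
python3 - <<'E'
from h import *
for i in range(3):get_image('side')
s=telemetry.observe();f=s['tool_rot'].T@s['ft_force'];tr=np.linalg.norm(s['position']-[.468,-.1853,.033]);print(s['time_s'],f,tr,s['grip_width'],np.abs(s['qvel']).max())
if tr>.0152 and 9<f[0]<30: print(close_job())
E
```

```text
t 10.55 pos [ 0.4613 -0.1999  0.0331] ang -24.53 tilt 0.82 w 0.0135 F [ 6.   9.1 -0.3] q6 -13.1 
 tx 1.61 ty 0.00 tz 0.01 turn -0.1
10.7 [10.41255788  2.41488407  0.41647337] 0.016061448598373444 0.013184782127808234 0.09425874869857964
the job is handed in; nothing more can be done
None
```

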